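Check a pine frame corner with the square

TASK

On the workbench, take the aluminium square by its yellow grip and lay it flat inside the corner of the pine frame, its outer corner in the frame's inner corner. Hold it pressed against both rails at once for about a second, then let go and leave it lying there flush with both rails. Leave the glass jar where it stands.

Things in the scene. Friction and masses are not known exactly. Their poses are not given: they have to be found in the camera images.
- square: Aluminium L-square, 220 g, flat on bench. Origin: underside, below grip centre; z up. Outer corner (heel) at x -40, y -40 mm; from it two legs, 110 mm long outside, 22 wide, 10 thick, run to +x and to +y (outer edges y=-40 and x=-40). Upright yellow grip block over the origin, top 66 mm up: 20 mm thick along the diagonal (+x,+y), 60 long along (+x,-y); pinch the 20 from above. Brace below: 9 high.
- rail_a: Pale pine rail, 35 mm wide, 25 high, fixed. Origin: inner corner of the frame at bench height; z up. Inner face is the plane y=0, running 180 mm from the corner to +x, wood on the -y side. Open space: x>0, y>0. The square is seated when its axes point the same way as these and its origin is at x=y=40 mm here.
- rail_b: Darker, reddish-brown pine rail, 35 mm wide, 25 high, fixed, square to rail_a. Same origin and axes as rail_a. Inner face is the plane x=0, running 180 mm from the corner to +y, wood on the -x side. Both rails are planed smooth and waxed (friction about 0.35). A flat steel brace 2 mm thick lies on top of the joint.
- jar: Closed glass jar with steel cap, 60 mm diameter, 75 high, loose. Origin: centre of underside. Leave alone. Other bystanders, not for use: upturned blue funnel 90 mm wide, 100 high, on the same side of the bench as jar and square (at least 130 mm from the square's grip); red pliers and steel case 56 high at the far edge.
Not all that is in view belongs to the job. There is more than one size of the square; the job needs the largest.

How it is judged:
By the outcome, as a careful person would: the job done as asked, in the order asked, and still so for the second after the job is handed in, with the robot touching nothing.
It also fails if it takes over 48 s, if anything falls off the work surface, if the arm or the gripper's body presses on something with over 40 N, if the wrist force passes 120 N, or if a joint passes its speed limit or range.

ROBOT

A 6-joint arm with a two-finger parallel gripper is mounted at the origin on the work surface. World frame = base frame: x ahead of the robot, y to its left, z up, the work surface at z = 0. Lengths are in m, angles in degrees, forces in N, time in s.
With the tool pointing down it reaches from about 0.4 to 0.825 m from the base axis. Payload 7 kg.
Tool frame: the origin (TCP) lies at the very end of the fingers, on their centre line; the grasp point (between the pads) lies 19 mm behind it; x points along the fingers, z is the direction in which the jaws open and shut, and the axes are right-handed (so a half turn about x gives the same grasp; the last joint's range is limited). The gripper opens to 88 mm and grips with 3 to 60 N. Pads are 19 mm wide; open, the fingers measure 130 mm over their backs; the gripper's body (78 mm by 193 mm) begins 47 mm behind the grasp point.
Start: joints at [-59.525, 20.546, 0.682, 0, -70.136, -16.507], TCP at [0.163, -0.655, 0.227] pointing down, gripper open.
Joint ranges: [-176.03, 176.03], [-82.01, 121.73], [-58.28, 71.71], [-173.87, 95.51], [-174.79, -0.11], [-173.66, 173.66]. Speed limits (degrees/s): [136.94, 136.94, 172.46, 180, 180, 180].

INTERFACE

Orientations are given as [roll, pitch, yaw] about the fixed x, y, z axes, in that order (R = Rz(yaw) Ry(pitch) Rx(roll)).
In Python, from plant import * gives the robot as it stands.
- The arm moves only by the tool arm_command, never from a script. Its argument "commands" is one flat list of numbers, 5 for each row, row after row: the shift along the tool's x, y, z in mm, then the turn about the tool's x in degrees, then the opening in per cent of the stroke, from 0 (shut) to 100 (fully open). A call has 1 to 5 rows; each row shifts and turns the pose as measured when the row begins, along the tool's axes as they then stand; what a row does not reach is not made up. A row lasts 1/8 s, in which the tool goes at most 62.5 mm and 10.7 degrees, less where a joint would pass 70% of its speed; a pose out of reach is approached as far as the arm can. A call is refused whole if a number of a shift passes 62.5 or a number of a turn 10.7, either way. A call with a gripper value outside its range is refused whole. The fingers move at their own pace and stop on an object; the grip force is fixed at half the most. Time passes only in rows, so rows that do not move let the fingers close. It gives the time, the measured TCP pose, the force and the opening at its end, in the units of the state.
- get_obs(): the state, without advancing time (a new reading comes with each control period).
- snapshot(name): name is "scene" or "top" or "wrist"; returns a dict with "frame" (400x640x3 uint8, blue, green, red), "fov_y" (degrees; the focal length in pixels is half the picture's height over the tangent of half this angle, whatever the lens; pixels are square), "cx", "cy" (the principal point, pixels), "world_to_cam" (4x4, takes a point from world to camera coordinates). Camera axes: x right, y up, looking along -z (the intrinsics and any distortion apply to the point x, -y, -z); pixel columns grow to the right and rows downward; lengths in m; the calibration is good to about 2 mm. A picture is of the moment at which its call begins. There is no depth.
- close_job(): hands the job in, once; it reports no verdict.
The state is a dict: "clock": time; "joint_pos": joint angles; "qvel": joint speeds; "tau": joint torques, N m; "tool_pos": TCP position; "orientation": TCP orientation; "force": force on the tool from outside, world axes, zero at the start; "moment": the same for the moment, N m; "opening": finger opening in m.
Only numpy, scipy, OpenCV 4.12 (cv2) and the standard library are available. Lean on these libraries where they do the work, as an engineer would, in place of code of your own. Each camera call takes 0.05 s, during which the arm holds its last target. There are 200 camera calls.

## Working session

There is one attempt and no reset: what is moved stays moved. The work goes in short steps, Python scripts to look and compute and a tool call to move; the robot and the scene stay as the last step left them, time stands still between calls to the robot, and variables do not carry over. Pictures are saved under pics/ and viewed, about 8 in all and at most 12, crops included, and the job is handed in when it is done.

Besides the shell and the picture viewer there is one more tool, called after "Call:" as name(argument=value, ...) on one line, values as JSON. arm_command: Moves the arm, as the interface text tells. Its arguments: {"type":"object","properties":{"commands":{"type":"array"}},"required":["commands"]}

```bash
mkdir -p pics; ls; python3 - <<'E'
from plant import *
import cv2,numpy as np
o=get_obs();print(o)
for n in("top","scene","wrist"):
    s=snapshot(n);cv2.imwrite(f"pics/{n}0.png",s["frame"])
    print(n,{k:(v.tolist() if hasattr(v,'tolist') else v) for k,v in s.items() if k!="frame"})
E
```

```text
pics
{'clock': 0.0, 'joint_pos': array([-5.95231798e+01,  2.05913863e+01,  6.34145481e-01, -1.74450539e-02,
       -7.01364785e+01, -1.65073665e+01]), 'qvel': array([-0.0520117 ,  0.006457  , -0.01655406, -0.03383727,  0.04296699,
        0.03602079]), 'tau': array([ 8.43229445e-04, -5.82723391e+01,  2.93057603e+01,  6.99736610e+00,
        6.83259394e-03, -1.50262285e-04]), 'tool_pos': array([ 0.16279545, -0.65457644,  0.22563448]), 'orientation': array([  6.58324728,  89.90485619, 110.54676012]), 'force': array([-0.09945335,  0.84914843,  0.58214694]), 'moment': array([ 0.06346809,  0.00867091, -0.02433013]), 'opening': 0.08725094141744706}
top {'fov_y': 45.24843225740221, 'cx': 320.95539400480465, 'cy': 203.7547804663956, 'world_to_cam': [[0.01253514927100603, -0.9999205794069238, -0.001305722510857687, -0.031117719158193058], [0.9937544098646672, 0.012313022831929707, 0.11090790027436145, -0.5341106878355978], [-0.11088301451205645, -0.0026878145884973647, 0.9938298308792389, -1.097507647683907], [0.0, 0.0, 0.0, 1.0]]}
scene {'fov_y': 56.8630252513544, 'cx': 319.6167865026401, 'cy': 198.92169426307737, 'world_to_cam': [[-0.5557533601051132, 0.8313361164655241, -0.004296998009899821, 0.3167514741927266], [-0.7107796713839626, -0.47246706457522936, 0.5211210335795059, 0.3127506957365686], [0.4311965462282635, 0.29266898426667415, 0.8534719703476678, -1.0896431045050814], [0.0, 0.0, 0.0, 1.0]]}
wrist {'fov_y': 58.46607051143557, 'cx': 317.7345458413215, 'cy': 197.66992098374112, 'world_to_cam': [[-0.24167978039345958, 0.9703539539876731, 0.002021813408268248, 0.6729762045670235], [-0.9241215305852644, -0.2295284834718047, -0.30547679450963516, 0.03830171717758155], [-0.29595655163844153, -0.07569596591379327, 0.9521973746480613, -0.39145544423072137], [0.0, 0.0, 0.0, 1.0]]}
```

View pics/top0.png

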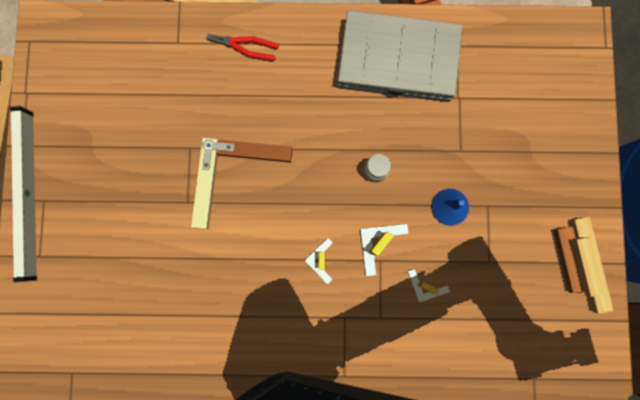

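View pics/scene0.png

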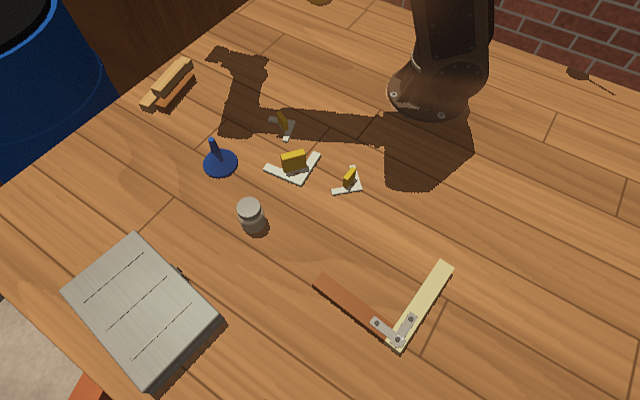

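The top view shows the frame's joint at about (210,147), with the pale rail_a running down the picture and the brown rail_b running right. The largest square has its heel at about (362,230) and its grip at (382,243). The jar is at (377,167) and the funnel at (450,207). Next I'll measure them coarsely.

```bash
cat > h.py <<'E'
import cv2,numpy as np
from plant import *
def cast(s,uv,z):
    "pixel(s) -> world points on plane z"
    uv=np.atleast_2d(uv).astype(float); f=s["frame"].shape[0]/2/np.tan(np.radians(s["fov_y"]/2))
    d=np.c_[(uv[:,0]-s["cx"])/f,-(uv[:,1]-s["cy"])/f,-np.ones(len(uv))]
    M=np.array(s["world_to_cam"]);R=M[:3,:3];c=-R.T@M[:3,3];d=d@R
    return c+d*((z-c[2])/d[:,2])[:,None]
def proj(s,p):
    p=np.atleast_2d(p);M=np.array(s["world_to_cam"]);q=p@M[:3,:3].T+M[:3,3]
    f=s["frame"].shape[0]/2/np.tan(np.radians(s["fov_y"]/2))
    return np.c_[s["cx"]+f*q[:,0]/-q[:,2],s["cy"]-f*q[:,1]/-q[:,2]]
def state():
    o=get_obs();return o["clock"],np.round(o["tool_pos"]*1e3,1),np.round(o["orientation"],2),np.round(o["force"],1),round(o["opening"]*1e3,1)
def blobs(mask,amin=60):
    cs,_=cv2.findContours(mask,cv2.RETR_EXTERNAL,cv2.CHAIN_APPROX_NONE)
    return [c for c in cs if cv2.contourArea(c)>amin]
E
python3 - <<'E'
from h import *
s=snapshot("top");hsv=cv2.cvtColor(s["frame"],cv2.COLOR_BGR2HSV)
y=cv2.inRange(hsv,(22,150,80),(35,255,255))
for c in blobs(y,20):
    r=cv2.minAreaRect(c);print("yellow",r,cast(s,r[0],.05)[0].round(3))
for n,uv,z in(("heel",(362,230),.01),("xend",(370,276),.01),("yend",(408,228),.01),("jar",(377,167),.05),("fun",(450,207),0.02),("inner",(214,155),.025),("aend",(208,228),.025),("bend",(291,161),.025)):
    print(n,cast(s,uv,z)[0].round(3))
w=snapshot("wrist");o=get_obs();M=np.array(w["world_to_cam"]);print("cam",(-M[:3,:3].T@M[:3,3]).round(3))
cv2.imwrite("pics/topz.png",cv2.resize(s["frame"][120:320,190:490],None,fx=2.6,fy=2.6,interpolation=cv2.INTER_CUBIC))
E
```

```text
yellow ((429.00006103515625, 288.0000305175781), (17.8885440826416, 4.472135543823242), 26.56505012512207) [ 0.344 -0.271  0.05 ]
yellow ((321.0, 260.5), (15.0, 6.0), 90.0) [ 0.402 -0.026  0.05 ]
yellow ((381.4268493652344, 243.34149169921875), (9.526599884033203, 25.924846649169922), 38.65980911254883) [ 0.443 -0.164  0.05 ]
heel [ 0.475 -0.123  0.01 ]
xend [ 0.367 -0.142  0.01 ]
yend [ 0.481 -0.232  0.01 ]
jar [ 0.62  -0.154  0.05 ]
fun [ 0.532 -0.33   0.02 ]
inner [0.649 0.232 0.025]
aend [0.474 0.24  0.025]
bend [0.637 0.048 0.025]
cam [ 0.082 -0.674  0.383]
```

View pics/topz.png

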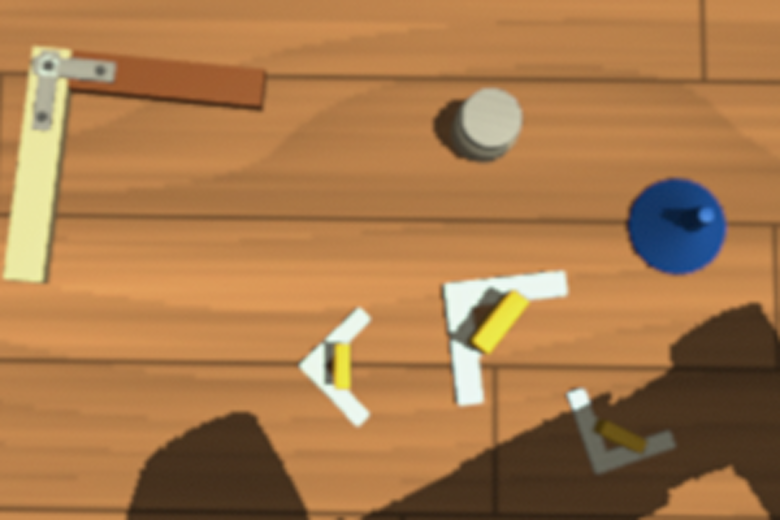

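The zoomed crop confirms the largest square is the one with its heel at crop (443,287), turned about 7° from the world axes. The frame is turned about 3° the other way. Now I'll add a planning helper.

```bash
cat >> h.py <<'E'
from scipy.spatial.transform import Rotation as Rot
def plan(p,ang):
    "shift in tool axes (mm) and turn about tool x (deg) to TCP p, jaw axis at world angle ang (mod 180)"
    o=get_obs();R=Rot.from_euler("xyz",o["orientation"],degrees=True).as_matrix()
    d=R.T@(np.array(p)-o["tool_pos"])*1e3
    z=R[:,2];a=np.degrees(np.arctan2(z[1],z[0]))
    t=(ang-a+90)%180-90   # world turn
    print("tool shift",d.round(1),"turn x",round(-t,2),"(or +-180)","jaw now",round(a,2),"tilt",R[:,0].round(4),"y",R[:,1].round(3),"j6",o["joint_pos"][5].round(1))
E
python3 -c "
from h import *
plan((.442,-.167,.227),52.3)"
```

```text
tool shift [  -0.6 -388.6  406. ] turn x 51.67 (or +-180) jaw now 103.97 tilt [-3.e-04  7.e-04 -1.e+00] y [-0.97  -0.241  0.   ] j6 -16.5
```

Call:
arm_command(commands=[0,-39,41,0,100,0,-39,41,0,100,0,-39,41,0,100,0,-39,41,0,100,0,-39,41,0,100])

```text
clock: 0.88
tool_pos: [0.3044, -0.4049, 0.2239]
orientation: [22.7, 89.8, 126.3]
force: [1.1, -0.6, 0.3]
opening: 0.0875
```

Call:
arm_command(commands=[0,-39,41,0,100,0,-39,41,0,100,0,-39,41,0,100,0,-39,41,0,100,0,-39,41,0,100])

```text
clock: 1.5
tool_pos: [0.449, -0.1511, 0.2259]
orientation: [-70.9, 89.8, 32.7]
force: [0.6, -0.7, -0.1]
opening: 0.0876
```

Call:
arm_command(commands=[0,0,0,10.3,100,0,0,0,10.3,100,0,0,0,10.3,100,0,0,0,10.3,100,0,0,0,10.3,100])

```text
clock: 2.12
tool_pos: [0.4509, -0.1463, 0.2261]
orientation: [-20.1, 89.8, 30.9]
force: [-0.1, 0.3, 0.6]
opening: 0.0878
```

```bash
python3 - <<'E'
from h import *
print(state());plan((.442,-.167,.227),52.3)
E
```

```text
(2.125, array([ 450.9, -146.3,  226.1]), array([-20.08,  89.77,  30.93]), array([-0.1,  0.3,  0.6]), 87.8)
tool shift [ -0.9  -6.1 -21.7] turn x -1.29 (or +-180) jaw now 51.01 tilt [ 0.0035  0.0021 -1.    ] y [-0.777  0.629 -0.001] j6 -134.8
```

J6 would run out of range on the way to the frame, so I'll turn half a turn back now.

Call:
arm_command(commands=[0,-6,-21,-10.6,100,0,0,0,-10.6,100,0,0,0,-10.6,100,0,0,0,-10.6,100,0,0,0,-10.6,100])

```text
clock: 2.75
tool_pos: [0.4416, -0.1669, 0.2263]
orientation: [-73.4, 89.7, 31.1]
force: [0.0, -0.2, 0.2]
opening: 0.0877
```

Call:
arm_command(commands=[0,0,0,-10.6,100,0,0,0,-10.6,100,0,0,0,-10.6,100,0,0,0,-10.6,100,0,0,0,-10.6,100])

```text
clock: 3.38
tool_pos: [0.4411, -0.1668, 0.2265]
orientation: [-126.5, 89.7, 31.6]
force: [-0.2, 0.2, 0.7]
opening: 0.088
```

Call:
arm_command(commands=[0,0,0,-10.6,100,0,0,0,-10.6,100,0,0,0,-10.6,100,0,0,0,-10.6,100,0,0,0,-10.6,100])

```text
clock: 4.0
tool_pos: [0.4406, -0.1667, 0.2266]
orientation: [-179.9, 89.7, 31.9]
force: [0.8, -0.0, 1.2]
opening: 0.0878
```

Call:
arm_command(commands=[0,0,0,-10.6,100,0,0,0,-10.6,100,0,0,0,0,100])

```text
clock: 4.38
tool_pos: [0.4403, -0.1667, 0.2268]
orientation: [158.4, 89.6, 31.7]
force: [0.5, -0.3, -1.2]
opening: 0.0877
```

```bash
python3 - <<'E'
from h import *
print(state());plan((.442,-.167,.227),52.3)
s=snapshot("wrist");cv2.imwrite("pics/w1.png",s["frame"])
hsv=cv2.cvtColor(s["frame"],cv2.COLOR_BGR2HSV)
for n,m in(("yel",cv2.inRange(hsv,(22,150,80),(35,255,255))),("white",cv2.inRange(hsv,(0,0,170),(180,60,255)))):
    for c in blobs(m,200):
        a=cv2.approxPolyDP(c,4,True)[:,0]
        print(n,cv2.contourArea(c));print(np.c_[a,cast(s,a,.066 if n=="yel" else .01)[:,:2].round(4)*1000])
E
```

```text
(4.375, array([ 440.3, -166.7,  226.8]), array([158.37,  89.64,  31.68]), array([ 0.5, -0.3, -1.2]), 87.7)
tool shift [-0.2  1.5 -0.7] turn x 1.01 (or +-180) jaw now -126.69 tilt [ 0.0054  0.0033 -1.    ] y [ 0.802 -0.597  0.002] j6 50.2
yel 768.5
[[235.  248.  432.8 -57.5]
 [229.  255.  430.5 -47.8]
 [229.  277.  411.9 -31.6]
 [245.  292.  389.1 -33.4]
 [256.  271.  401.  -57.9]]
yel 803.0
[[ 485.   189.   340.6 -283. ]
 [ 485.   179.   349.  -287.6]
 [ 467.   171.   365.5 -278.1]
 [ 435.   179.   376.3 -250.9]
 [ 445.   195.   357.5 -250.4]]
yel 1199.0
[[ 311.   140.   472.8 -181. ]
 [ 305.   155.   465.2 -168.5]
 [ 306.   206.   426.  -139.8]
 [ 322.   207.   416.2 -151.4]
 [ 324.   141.   465.2 -189.7]]
white 262.5
[[258.  270.  382.  -32.8]
 [255.  282.  371.7 -19.7]
 [281.  285.  350.1 -42.1]
 [282.  275.  360.  -51.4]]
white 264.5
[[ 332.   207.   393.7 -148.9]
 [ 332.   220.   381.2 -139.8]
 [ 323.   223.   384.3 -129.6]
 [ 334.   232.   368.  -133.1]
 [ 346.   219.   372.8 -153.1]]
white 675.5
[[ 401.   174.   379.9 -230.6]
 [ 453.   210.   310.9 -254.7]
 [ 467.   195.   317.  -275.7]
 [ 445.   197.   329.3 -255.3]
 [ 434.   188.   345.3 -250.9]
 [ 426.   189.   349.5 -243.3]
 [ 422.   181.   359.8 -244.6]
 [ 428.   176.   360.8 -252.7]
 [ 409.   163.   385.  -243.9]]
white 362.0
[[ 490.   148.   348.  -320.7]
 [ 470.   169.   340.6 -292.7]
 [ 482.   176.   326.2 -299.3]
 [ 500.   156.   334.2 -325.1]]
white 1552.0
[[ 352.   105.   470.3 -229.6]
 [ 338.    91.   489.9 -226.1]
 [ 269.   159.   477.4 -126.8]
 [ 289.   159.   464.7 -143.9]
 [ 298.   141.   474.1 -163.3]
 [ 324.   138.   460.4 -187. ]]
white 2512.0
[[ 138.     0.   668.1 -123.5]
 [ 142.    26.   650.  -110.6]
 [ 158.    43.   630.1 -112.3]
 [ 182.    46.   614.2 -129.2]
 [ 198.    34.   612.8 -148.9]
 [ 203.    21.   618.3 -160.4]
 [ 200.     0.   633.3 -170.2]]
```

View pics/w1.png

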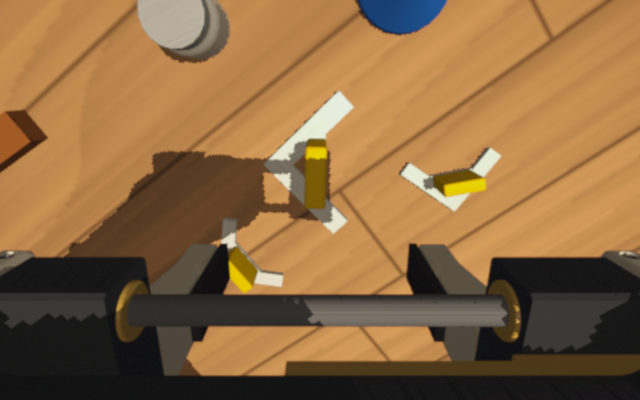

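The wrist view shows the big square's grip at about (316,173), vertical in the picture and so nearly parallel to the pads. Its heel is at (268,160). Next I'll refine the grip centre and go down.

```bash
python3 - <<'E'
from h import *
s=snapshot("wrist")
hsv=cv2.cvtColor(s["frame"],cv2.COLOR_BGR2HSV)
m=cv2.inRange(hsv,(18,150,40),(36,255,255))
for c in blobs(m,200):
    r=cv2.minAreaRect(c)
    if abs(r[0][0]-316)>20: continue
    b=cv2.boxPoints(r);print(r,b.round(1).tolist())
    p=cast(s,b,.066);print(p[:,:2].round(4)*1000,p.mean(0).round(4))
    plan((*p.mean(0)[:2],.10),52.3)
print(proj(s,[[.442,-.167,.066],[.442,-.167,0.227]]))
E
```

```text
((315.5, 174.0), (68.0, 23.0), 90.0) [[304.0, 140.0], [327.0, 140.0], [327.0, 208.0], [304.0, 208.0]]
[[ 476.5 -176.1]
 [ 464.2 -192.5]
 [ 412.6 -154.5]
 [ 425.6 -137.1]] [ 0.4447 -0.165   0.066 ]
tool shift [126.8   2.2  -3.2] turn x 0.83 (or +-180) jaw now -126.87 tilt [ 0.0054  0.0033 -1.    ] y [ 0.8   -0.6    0.002] j6 50.1
[[318.99397407 176.07945473]
 [318.215838   257.60427351]]
```

Call:
arm_command(commands=[45,1,-1.5,0,100,45,1,-1.5,0,100,45,0,0,0,100,40,0,0,0,100,15,0,0,0,100])

```text
clock: 5.1
tool_pos: [0.448, -0.1651, 0.0342]
orientation: [140.3, 89.2, 12.3]
force: [-0.3, -0.4, -0.2]
opening: 0.0878
```

```bash
python3 - <<'E'
from h import *
print(state());plan((.4447,-.165,.026),53.3)
E
```

```text
(5.1, array([ 448. , -165.1,   34.2]), array([140.3 ,  89.24,  12.32]), array([-0.3, -0.4, -0.2]), 87.8)
tool shift [ 8.2 -2.8  2.1] turn x -1.27 (or +-180) jaw now -127.97 tilt [ 0.013   0.0028 -0.9999] y [ 0.788 -0.615  0.009] j6 48.8
```

Call:
arm_command(commands=[8,-2.5,2,-1.2,100,0,0,0,0,0,0,0,0,0,0,0,0,0,0,0,0,0,0,0,0])

```text
clock: 5.72
tool_pos: [0.4458, -0.1652, 0.0271]
orientation: [137.1, 89.1, 10.1]
force: [-0.1, 0.5, 0.2]
opening: 0.053
```

Call:
arm_command(commands=[0,0,0,0,0,0,0,0,0,0,0,0,0,0,0])

```text
clock: 6.1
tool_pos: [0.4462, -0.1652, 0.0277]
orientation: [136.6, 89.1, 9.6]
force: [0.2, 0.1, -0.0]
opening: 0.0233
```

```bash
python3 - <<'E'
from h import *
print(state());plan((.4447,-.165,.026),53.3)
E
```

```text
(6.1, array([ 446.2, -165.2,   27.7]), array([136.57,  89.07,   9.55]), array([ 0.2,  0.1, -0. ]), 23.3)
tool shift [ 1.7 -1.3  0.8] turn x -0.31 (or +-180) jaw now -127.01 tilt [ 0.0161  0.0027 -0.9999] y [ 0.798 -0.602  0.011] j6 49.8
```

Call:
arm_command(commands=[0,0,0,0,0,0,0,0,0,0,-20,0,0,0,0,-25,0,0,0,0,-25,0,0,0,0])

```text
clock: 6.72
tool_pos: [0.4425, -0.1652, 0.0966]
orientation: [146.8, 89.4, 19.7]
force: [0.6, -0.5, -2.5]
opening: 0.0199
```

```bash
python3 - <<'E'
from h import *
print(state());plan((.607,.194,.10),42)
s=snapshot("wrist");cv2.imwrite("pics/w2.png",s["frame"])
E
```

```text
(6.725, array([ 442.5, -165.2,   96.6]), array([146.81,  89.45,  19.74]), array([ 0.6, -0.5, -2.5]), 19.9)
tool shift [  -0.7  -85.3 -385.7] turn x 10.93 (or +-180) jaw now -127.07 tilt [ 0.009   0.0032 -1.    ] y [ 0.798 -0.603  0.005] j6 49.7
```

View pics/w2.png

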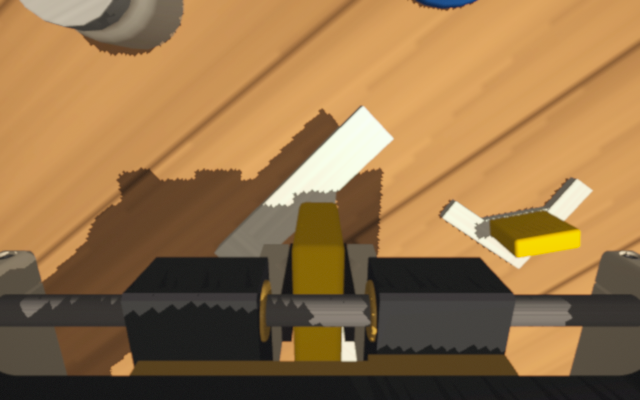

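The grasp holds: opening 19.9 mm and a load of about 2.5 N. Next I'll hover short of the frame along its diagonal and look.

```bash
python3 -c "
from h import *
plan((.53,.115,.2),42)"
```

```text
tool shift [ -98.3  -99.6 -276.5] turn x 10.98 (or +-180) jaw now -127.02 tilt [ 0.0136  0.0026 -0.9999] y [ 0.798 -0.602  0.009] j6 49.7
```

Call:
arm_command(commands=[-45,0,0,0,0,-20,-19,-48,0,0,-15,-20,-52,0,0,-10,-20,-52,0,0,-10,-20,-52,0,0])

```text
clock: 7.4
tool_pos: [0.5027, 0.0481, 0.2024]
orientation: [150.8, 89.2, 23.3]
force: [0.9, 0.3, -1.9]
opening: 0.0201
```

Call:
arm_command(commands=[0,-16,-50,0,0,0,0,-5,5.5,0,0,0,0,5.5,0,0,0,0,0,0])

```text
clock: 7.9
tool_pos: [0.524, 0.1086, 0.2006]
orientation: [169.4, 89.3, 31.0]
force: [1.0, 1.0, -1.1]
opening: 0.02
```

```bash
python3 - <<'E'
from h import *
print(state());plan((.53,.115,.2),42)
s=snapshot("wrist");np.save("w3.npy",s);cv2.imwrite("pics/w3.png",s["frame"])
E
```

```text
(7.9, array([524. , 108.6, 200.6]), array([169.37,  89.29,  30.96]), array([ 1. ,  1. , -1.1]), 20.0)
tool shift [ 0.7 -0.8 -8.7] turn x -0.41 (or +-180) jaw now -138.41 tilt [ 0.0106  0.0064 -0.9999] y [ 0.664 -0.748  0.002] j6 8.8
```

View pics/w3.png

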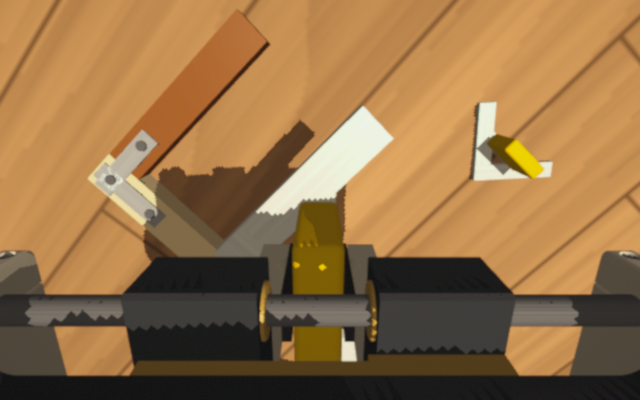

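The wrist view shows the frame clear of the square. The brace is at (110,180), rail_b runs to (255,28), and rail_a's inner edge runs from about (150,178) toward (230,240). The held square's y leg ends at (378,122). I'll fit the edge lines.

```bash
cat > fit.py <<'E'
from h import *
def edge(s,a,b,half=9,n=25,sign=0):
    "subpixel line fit of strongest gradient near segment a-b (grey); returns fitted pixel end points, rms"
    g=cv2.GaussianBlur(cv2.cvtColor(s["frame"],cv2.COLOR_BGR2GRAY),(0,0),.8).astype(np.float32)
    a,b=np.float32(a),np.float32(b);t=(b-a)/np.linalg.norm(b-a);nn=np.float32([-t[1],t[0]])
    k=np.arange(-half,half+.01,.25,dtype=np.float32);P=[]
    for u in np.linspace(.03,.97,n):
        q=a+u*(b-a)+k[:,None]*nn
        v=cv2.remap(g,np.float32(q[:,0])[None],np.float32(q[:,1])[None],cv2.INTER_LINEAR)[0]
        d=np.gradient(v);d=abs(d) if sign==0 else sign*d
        P.append(q[np.argmax(d)])
    P=np.float32(P)
    for _ in range(3):
        vx,vy,x,y=cv2.fitLine(P,cv2.DIST_HUBER,0,.01,.01).ravel();r=abs((P[:,0]-x)*vy-(P[:,1]-y)*vx);P=P[r<max(1,1.5*np.median(r))]
    c=np.array([x,y]);d=np.array([vx,vy])
    return c+d*((a-c)@d),c+d*((b-c)@d),r.mean(),len(P)
E
python3 - <<'E'
from fit import *
s=np.load("w3.npy",allow_pickle=True).item()
hsv=cv2.cvtColor(s["frame"],cv2.COLOR_BGR2HSV)
for a,b in(((195,75),(235,112)),((205,190),(165,240))):
    for u in np.linspace(0,1,21):
        x,y=np.round(np.array(a)+u*(np.array(b)-a)).astype(int);print((x,y),hsv[y,x].tolist(),s["frame"][y,x].tolist())
E
python3 - <<'E'
import sys;sys.path.insert(0,'.')
import numpy as np,cv2
s=np.load("w3.npy",allow_pickle=True).item()
cv2.imwrite("pics/w3z.png",cv2.resize(s["frame"][90:260,80:280],None,fx=3.5,fy=3.5,interpolation=cv2.INTER_CUBIC))
E
```

```text
(np.int64(195), np.int64(75)) [13, 188, 175] [46, 104, 175]
(np.int64(197), np.int64(77)) [13, 185, 176] [48, 104, 176]
(np.int64(199), np.int64(79)) [13, 185, 176] [48, 104, 176]
(np.int64(201), np.int64(81)) [13, 187, 176] [47, 103, 176]
(np.int64(203), np.int64(82)) [13, 185, 176] [48, 104, 176]
(np.int64(205), np.int64(84)) [13, 185, 176] [48, 104, 176]
(np.int64(207), np.int64(86)) [13, 184, 176] [49, 104, 176]
(np.int64(209), np.int64(88)) [13, 185, 176] [48, 104, 176]
(np.int64(211), np.int64(90)) [13, 184, 177] [49, 105, 177]
(np.int64(213), np.int64(92)) [13, 186, 177] [48, 105, 177]
(np.int64(215), np.int64(94)) [13, 185, 176] [48, 105, 176]
(np.int64(217), np.int64(95)) [12, 189, 109] [28, 60, 109]
(np.int64(219), np.int64(97)) [12, 177, 69] [21, 40, 69]
(np.int64(221), np.int64(99)) [15, 150, 189] [78, 135, 189]
(np.int64(223), np.int64(101)) [15, 149, 194] [81, 139, 194]
(np.int64(225), np.int64(103)) [16, 150, 196] [81, 141, 196]
(np.int64(227), np.int64(105)) [16, 148, 198] [83, 143, 198]
(np.int64(229), np.int64(106)) [16, 146, 199] [85, 145, 199]
(np.int64(231), np.i
[... 713 characters left out ...]
)) [17, 110, 100] [57, 82, 100]
(np.int64(185), np.int64(215)) [18, 107, 100] [58, 83, 100]
(np.int64(183), np.int64(218)) [18, 110, 102] [58, 84, 102]
(np.int64(181), np.int64(220)) [18, 114, 127] [70, 105, 127]
(np.int64(179), np.int64(222)) [18, 114, 128] [71, 106, 128]
(np.int64(177), np.int64(225)) [18, 114, 127] [70, 105, 127]
(np.int64(175), np.int64(228)) [18, 112, 128] [72, 106, 128]
(np.int64(173), np.int64(230)) [18, 114, 128] [71, 106, 128]
(np.int64(171), np.int64(232)) [19, 112, 128] [72, 107, 128]
(np.int64(169), np.int64(235)) [18, 114, 128] [71, 106, 128]
(np.int64(167), np.int64(238)) [18, 114, 128] [71, 106, 128]
(np.int64(165), np.int64(240)) [18, 112, 128] [72, 106, 128]
```

View pics/w3z.png

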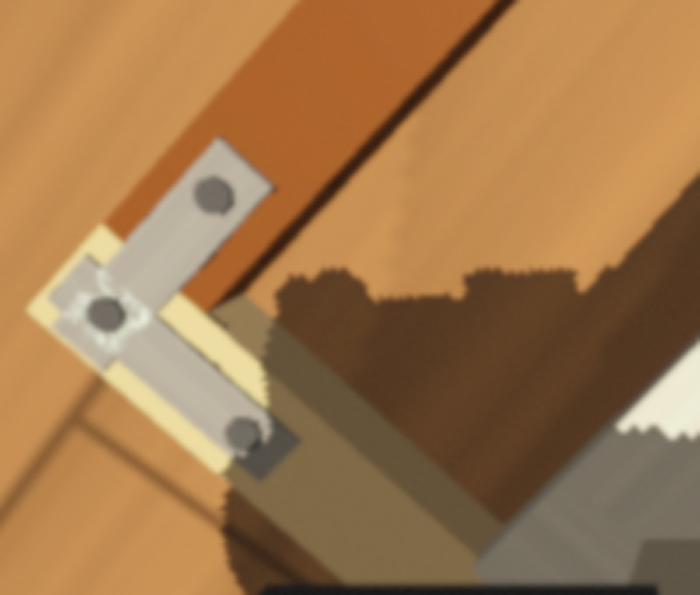

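```bash
cat >> fit.py <<'E'
def lin(s,a,b,z,**k):
    p,q,r,n=edge(s,a,b,**k);P=cast(s,[p,q],z)[:,:2];d=P[1]-P[0]
    print("px",p.round(1),q.round(1),"rms",round(float(r),2),n,"ang",round(np.degrees(np.arctan2(d[1],d[0])),2));return P
def meet(A,B):
    M=np.c_[A[1]-A[0],-(B[1]-B[0])];t=np.linalg.solve(M,B[0]-A[0]);return A[0]+t[0]*(A[1]-A[0])
E
python3 - <<'E'
from fit import *
s=np.load("w3.npy",allow_pickle=True).item()
b0=lin(s,(155,165),(262,53),0,half=3,sign=0)
bt=lin(s,(155,160),(255,50),.025,half=3)
a0=lin(s,(165,189.5),(220,237),0,half=3)
at=lin(s,(175,210),(212,244),.025,half=3)
print("corner z0",meet(a0,b0).round(4),"top",meet(at,bt).round(4))
# square: leg top at z = tcp - 0.0277+0.010
z=.2006-.0277+.010
q=lin(s,(355,116),(225,241),z,half=4)
print(q)
E
```

```text
px [156.  165.9] [261.7  52.7] rms 0.14 25 ang -94.94
px [155.6 160.6] [256.8  51.7] rms 0.14 25 ang -94.94
px [166.2 188.2] [220.1 236.9] rms 0.22 25 ang 174.87
px [173.8 211.4] [211.3 244.8] rms 0.16 25 ang 174.86
corner z0 [0.6527 0.231 ] top [0.6521 0.2309]
px [353.5 114.4] [224.5 240.5] rms 0.26 25 ang 86.19
[[0.55730493 0.04695968]
 [0.56356544 0.14107391]]
```

The frame corner is at (0.6524, 0.2310) with yaw about 175.0°; the two edge heights agree within 0.6 mm. The square needs about 1.2° more turn. I'll go to a spot 12 mm clear of both rails.

```bash
python3 -c "
from h import *
plan((.5985,.1808,.08),39.8)"
```

```text
tool shift [ 121.8   -4.8 -102.3] turn x 1.85 (or +-180) jaw now -138.35 tilt [ 0.0105  0.0063 -0.9999] y [ 0.665 -0.747  0.002] j6 8.9
```

Call:
arm_command(commands=[10,-2,-50,1.2,0,30,-2,-50,0,0,40,-1,-2,0,0,40,0,0,0,0,0,0,0,0,0])

```text
clock: 8.57
tool_pos: [0.6016, 0.1809, 0.0787]
orientation: [171.1, 89.2, 32.1]
force: [-0.8, -0.2, -0.9]
opening: 0.0201
```

```bash
python3 - <<'E'
from h import *
print(state());plan((.5985,.1808,.034),40.4)
E
```

```text
(8.575, array([601.6, 180.9,  78.7]), array([171.15,  89.19,  32.05]), array([-0.8, -0.2, -0.9]), 20.1)
tool shift [44.6 -2.1  3. ] turn x 0.51 (or +-180) jaw now -139.09 tilt [ 0.012   0.0075 -0.9999] y [ 0.655 -0.756  0.002] j6 6.3
```

Call:
arm_command(commands=[25,-2,3,0.5,0,12,0,1,0,0,6,0,0,0,0])

```text
clock: 8.95
tool_pos: [0.601, 0.1808, 0.0399]
orientation: [168.1, 88.8, 28.7]
force: [0.5, -0.3, -0.9]
opening: 0.0199
```

```bash
python3 - <<'E'
from fit import *
print(state());plan((.5985,.1808,.029),40.4)
s=snapshot("wrist");np.save("w4.npy",s);cv2.imwrite("pics/w4.png",s["frame"])
E
```

```text
(8.95, array([601. , 180.8,  39.9]), array([168.1 ,  88.8 ,  28.71]), array([ 0.5, -0.3, -0.9]), 19.9)
tool shift [10.9 -1.7  2.1] turn x 0.21 (or +-180) jaw now -139.39 tilt [ 0.0184  0.0101 -0.9998] y [ 0.651 -0.759  0.004] j6 5.9
```

View pics/w4.png

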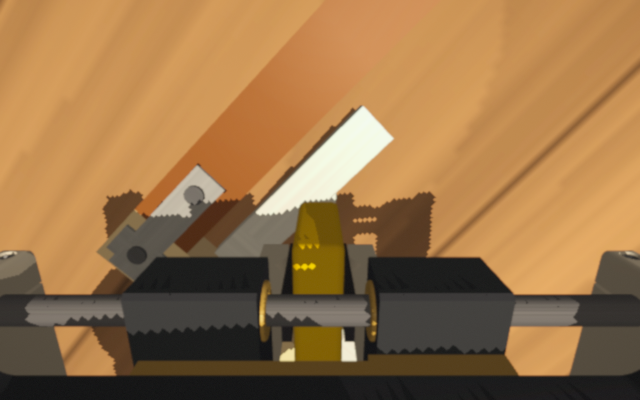

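The wrist view shows the square inside the frame, its y leg parallel to rail_b with an even gap and nothing touching. I'll lower it to the bench.

Call:
arm_command(commands=[7,-1,1,0.2,0,4,0,0.5,0,0,2,0,0,0,0])

```text
clock: 9.38
tool_pos: [0.6005, 0.1814, 0.0283]
orientation: [168.3, 88.6, 28.7]
force: [-3.7, 0.8, 11.6]
opening: 0.0199
```

```bash
python3 - <<'E'
from h import *
print(state());plan((.6115,.1917,.0277),40.4)
E
```

```text
(9.375, array([600.5, 181.4,  28.3]), array([168.3 ,  88.61,  28.73]), array([-3.7,  0.8, 11.6]), 19.9)
tool shift [  1.   -0.7 -15. ] turn x 0.03 (or +-180) jaw now -139.57 tilt [ 0.0212  0.0116 -0.9997] y [ 0.648 -0.761  0.005] j6 5.6
```

Call:
arm_command(commands=[-0.5,0,-4,0,0,0,0,-4,0,0,0,0,-4,0,0])

```text
clock: 9.75
tool_pos: [0.6103, 0.1897, 0.0296]
orientation: [168.3, 88.6, 28.8]
force: [0.5, -0.6, -1.9]
opening: 0.02
```

```bash
python3 - <<'E'
from h import *
print(state());plan((.6115,.1917,.0277),40.4)
E
```

```text
(9.75, array([610.3, 189.7,  29.6]), array([168.33,  88.57,  28.76]), array([ 0.5, -0.6, -1.9]), 20.0)
tool shift [ 1.9 -0.8 -2.2] turn x 0.04 (or +-180) jaw now -139.56 tilt [ 0.0219  0.012  -0.9997] y [ 0.649 -0.761  0.005] j6 5.5
```

Call:
arm_command(commands=[1.2,0,-2,0,0,0.5,0,-2,0,0])

```text
clock: 10.0
tool_pos: [0.6119, 0.1905, 0.0281]
orientation: [164.7, 88.9, 25.1]
force: [-7.2, -5.0, 12.6]
opening: 0.0198
```

```bash
python3 - <<'E'
from h import *
print(state(),get_obs()["moment"].round(2));plan((.6115,.1917,.0277),40.4)
E
```

```text
(10.0, array([611.9, 190.5,  28.1]), array([164.69,  88.87,  25.13]), array([-7.2, -5. , 12.6]), 19.8) [-2.36  3.22 -0.04]
tool shift [ 0.4 -1.1 -0.5] turn x 0.04 (or +-180) jaw now -139.56 tilt [ 0.0178  0.0083 -0.9998] y [ 0.649 -0.761  0.005] j6 5.4
```

Call:
arm_command(commands=[0.3,0,-3,0,0,0.3,0,-3,0,0,0.3,0,-3,0,0])

```text
clock: 10.38
tool_pos: [0.6123, 0.1907, 0.0279]
orientation: [123.7, 89.7, -15.9]
force: [-9.8, -5.2, 10.2]
opening: 0.02
```

```bash
python3 - <<'E'
from fit import *
print(state(),get_obs()["moment"].round(2));plan((.6115,.1917,.0277),40.4)
s=snapshot("wrist");np.save("w5.npy",s);cv2.imwrite("pics/w5.png",s["frame"])
E
```

```text
(10.375, array([612.3, 190.7,  27.9]), array([123.72,  89.71, -15.92]), array([-9.8, -5.2, 10.2]), 20.0) [-2.32  3.33 -0.17]
tool shift [ 0.2 -1.3 -0.1] turn x -0.03 (or +-180) jaw now -139.63 tilt [ 0.0049 -0.0014 -1.    ] y [ 0.648 -0.762  0.004] j6 5.3
```

View pics/w5.png

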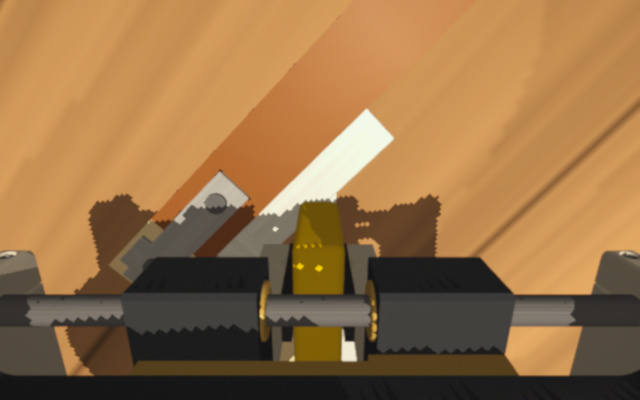

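The picture shows the square's leg against rail_b, with its end at (380,122). Motion has stopped, and both rails push back. Now I'll check the leg's edge against the frame lines measured before.

```bash
python3 - <<'E'
from fit import *
s=np.load("w5.npy",allow_pickle=True).item()
c=np.array([.6524,.2310]);y=np.radians(175);ex=np.array([np.cos(y),np.sin(y)]);ey=np.array([-ex[1],ex[0]])
q=lin(s,(362,113),(290,183),.010,half=5)
print("leg outer edge in frame mm",((q-c)@np.c_[ex,ey]*1e3).round(1))
e=cast(s,[[366,108],[393,137]],.010)[:,:2];print("leg end corners (expect 0,110 / 22,110)",((e-c)@np.c_[ex,ey]*1e3).round(1))
hsv=cv2.cvtColor(s["frame"],cv2.COLOR_BGR2HSV)
# profile across rail/leg at u along
for fy in (95,140):
  for fx in(-12,-6,-3,-1.5,0,1.5,3,6): 
    z=.025 if fx<=0 else .010
    p=c+ex*fx/1e3+ey*fy/1e3;uv=proj(s,[*p,z])[0];print(fy,fx,uv.round(1),hsv[int(round(uv[1])),int(round(uv[0]))].tolist())
E
```

```text
px [361.5 112.5] [289.6 182.6] rms 0.16 25 ang 85.0
leg outer edge in frame mm [[  1.4 106.5]
 [  1.4  57. ]]
leg end corners (expect 0,110 / 22,110) [[  1.4 109.5]
 [ 20.8 109.6]]
95 -12 [325.3 111.7] [14, 164, 198]
95 -6 [334.8 121.6] [14, 165, 198]
95 -3 [339.5 126.5] [14, 164, 197]
95 -1.5 [341.8 128.9] [13, 162, 197]
95 0 [344.1 131.4] [29, 26, 234]
95 1.5 [344.2 129.7] [20, 47, 222]
95 3 [346.3 131.9] [39, 22, 249]
95 6 [350.5 136.3] [41, 17, 249]
140 -12 [403.8  32.8] [14, 143, 211]
140 -6 [413.2  44. ] [14, 145, 211]
140 -3 [417.8  49.6] [14, 146, 210]
140 -1.5 [420.1  52.4] [14, 146, 210]
140 0 [422.4  55.1] [15, 147, 206]
140 1.5 [415.5  60.1] [15, 146, 209]
140 3 [417.6  62.6] [16, 147, 205]
140 6 [421.8  67.5] [16, 148, 205]
```

The leg is parallel to rail_b (85.0° against 85°). Its end is at 109.5 mm (110 expected), and its outer edge coincides with the rail's top edge within about 1 mm. I'll hold the press.

Call:
arm_command(commands=[0.2,0,-4,0,0,0.2,0,-4,0,0,0.2,0,-4,0,0,0.2,0,-4,0,0,0.2,0,-4,0,0])

```text
clock: 11.05
tool_pos: [0.6125, 0.1906, 0.0286]
orientation: [0.8, 88.2, -139.1]
force: [-12.9, -9.0, 13.8]
opening: 0.0197
```

Call:
arm_command(commands=[0.2,0,-4,0,0,0.2,0,-4,0,0,0.2,0,-4,0,0,0.2,0,-4,0,0,0.2,0,-4,0,0])

```text
clock: 11.68
tool_pos: [0.6128, 0.1906, 0.0293]
orientation: [-3.3, 86.3, -143.4]
force: [-12.8, -9.0, 13.6]
opening: 0.0202
```

```bash
python3 - <<'E'
from fit import *
print(state(),get_obs()["moment"].round(2));plan((.6115,.1917,.0277),40.4)
s=snapshot("wrist");np.save("w6.npy",s)
c=np.array([.6524,.2310]);y=np.radians(175);ex=np.array([np.cos(y),np.sin(y)]);ey=np.array([-ex[1],ex[0]])
q=lin(s,(362,113),(290,183),.010,half=5)
print("leg outer edge in frame mm",((q-c)@np.c_[ex,ey]*1e3).round(1))
E
```

```text
(11.675, array([612.8, 190.6,  29.3]), array([  -3.27,   86.33, -143.41]), array([-12.8,  -9. ,  13.6]), 20.2) [-2.34  4.15  0.09]
tool shift [ 1.6 -1.7  0.2] turn x -0.53 (or +-180) jaw now -140.13 tilt [-0.0514 -0.0381 -0.998 ] y [ 0.641 -0.768 -0.004] j6 5.0
px [360.5 111.5] [289.9 182.9] rms 0.19 25 ang 85.15
leg outer edge in frame mm [[  2.  107.7]
 [  2.2  58. ]]
```

It held for over a second, with about 13 N and 9 N from the two rails. The wrist tilted about 3.5° under load, so I'll unload it, open part way so the fingers clear the rails, and look before leaving.

Call:
arm_command(commands=[0,0,0.5,0,0,0,0,0,0,38,0,0,0,0,38,0,0,0,0,38])

```text
clock: 12.22
tool_pos: [0.6135, 0.1911, 0.0303]
orientation: [-3.1, 86.5, -143.2]
force: [0.2, -0.2, 1.1]
opening: 0.0329
```

```bash
python3 - <<'E'
from fit import *
print(state(),get_obs()["moment"].round(2));plan((.6115,.1917,.0277),40.4)
s=snapshot("wrist");np.save("w7.npy",s);cv2.imwrite("pics/w7.png",s["frame"])
E
```

```text
(12.225, array([613.5, 191.1,  30.3]), array([  -3.12,   86.48, -143.24]), array([ 0.2, -0.2,  1.1]), 32.9) [ 0.08  0.02 -0.05]
tool shift [ 2.7 -1.7  1. ] turn x -0.51 (or +-180) jaw now -140.11 tilt [-0.0491 -0.0367 -0.9981] y [ 0.641 -0.767 -0.003] j6 5.0
```

View pics/w7.png

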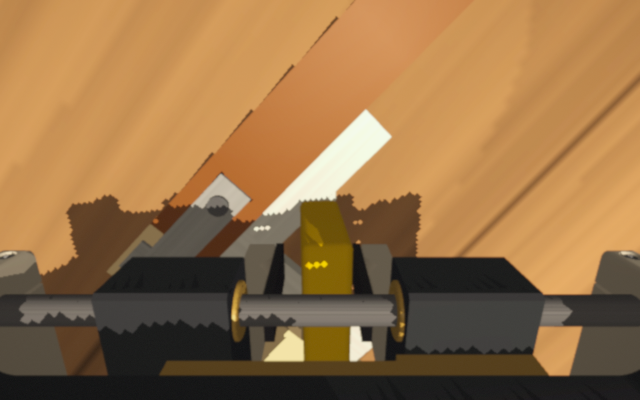

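The fingers are open with clear gaps either side of the grip at x≈301 to 352, and the force is about zero. I'll lift straight off.

Call:
arm_command(commands=[-10,0,0,0,38,-25,0,0,0,38,-40,0,0,0,38,-50,0,0,0,38,-40,0,0,0,38])

```text
clock: 12.9
tool_pos: [0.6206, 0.1965, 0.1983]
orientation: [-3.3, 86.1, -143.4]
force: [0.9, 0.8, -0.5]
opening: 0.0333
```

Call:
arm_command(commands=[0,0,50,0,38,0,0,50,0,38,0,0,0,0,38])

```text
clock: 13.28
tool_pos: [0.5447, 0.1323, 0.2114]
orientation: [-1.5, 86.7, -141.6]
force: [1.0, 0.4, 0.3]
opening: 0.0334
```

```bash
python3 - <<'E'
from fit import *
print(state())
s=snapshot("wrist");np.save("w8.npy",s);cv2.imwrite("pics/w8.png",s["frame"])
t=snapshot("top");np.save("t8.npy",t);cv2.imwrite("pics/t8.png",t["frame"])
print(proj(s,[[.6524,.231,.025]]))
E
```

```text
(13.275, array([544.7, 132.3, 211.4]), array([  -1.52,   86.69, -141.58]), array([1. , 0.4, 0.3]), 33.4)
[[157.05529082 178.8900196 ]]
```

View pics/w8.png

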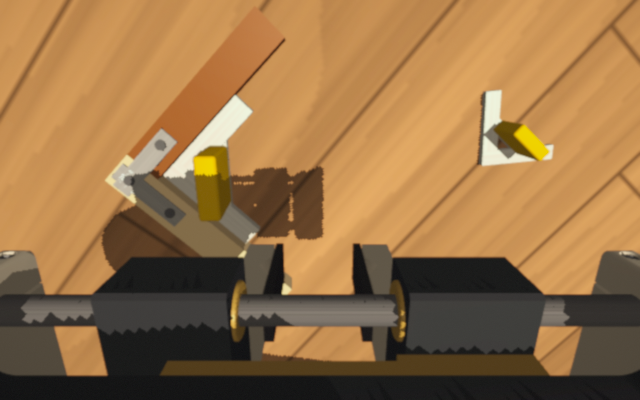

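The square lies in the corner: grip at (210,185), y leg along rail_b, x leg along rail_a. I'll use the last view to check the gaps closely.

```bash
python3 - <<'E'
from fit import *
s=np.load("w8.npy",allow_pickle=True).item()
c=np.array([.6524,.2310]);y=np.radians(175);ex=np.array([np.cos(y),np.sin(y)]);ey=np.array([-ex[1],ex[0]]);B=np.c_[ex,ey]
im=s["frame"][80:270,95:305]
cv2.imwrite("pics/w8z.png",cv2.resize(im,None,fx=3.1,fy=3.1,interpolation=cv2.INTER_CUBIC))
P=lambda fx,fy,z:[*(c+ex*fx/1e3+ey*fy/1e3),z]
print("exp leg ends px",proj(s,[P(0,110,.01),P(22,110,.01),P(110,0,.01),P(110,22,.01)]).round(1))
# profiles across rail_b at fy=60,100 (grey), fixed z=.010
g=s["frame"]
for fy in(45,90,104):
    print(fy,[ (fx,g[tuple(np.round(proj(s,P(fx,fy,.01))[0]).astype(int)[::-1])].tolist()) for fx in(-8,-6,-4,-3,-2,-1,0,1,2,3,4,6)])
for fx in(45,75,95):
    print(fx,[ (fy,g[tuple(np.round(proj(s,P(fx,fy,.01))[0]).astype(int)[::-1])].tolist()) for fy in(-8,-6,-4,-2,0,1,2,3,4,6,10)])
E
```

```text
exp leg ends px [[235.   94.6]
 [252.4 111.3]
 [245.3 243.4]
 [258.9 229.9]]
45 [(-8, [48, 105, 178]), (-6, [48, 104, 178]), (-4, [47, 105, 178]), (-3, [47, 103, 177]), (-2, [49, 88, 148]), (-1, [87, 112, 144]), (0, [142, 165, 177]), (1, [203, 226, 232]), (2, [212, 234, 239]), (3, [212, 234, 240]), (4, [212, 235, 240]), (6, [215, 238, 240])]
90 [(-8, [55, 111, 183]), (-6, [55, 112, 183]), (-4, [54, 111, 183]), (-3, [52, 107, 177]), (-2, [47, 95, 161]), (-1, [60, 91, 138]), (0, [163, 186, 190]), (1, [211, 233, 234]), (2, [216, 238, 238]), (3, [216, 238, 239]), (4, [216, 238, 239]), (6, [219, 241, 239])]
104 [(-8, [59, 115, 185]), (-6, [58, 114, 184]), (-4, [59, 115, 185]), (-3, [58, 113, 183]), (-2, [48, 94, 157]), (-1, [64, 93, 133]), (0, [168, 191, 193]), (1, [214, 236, 235]), (2, [217, 240, 238]), (3, [217, 240, 239]), (4, [218, 240, 239]), (6, [222, 244, 239])]
45 [(-8, [69, 100, 121]), (-6, [59, 86, 104]), (-4, [57, 83, 101]), (-2, [41, 81, 103]), (0, [25, 90, 119]), (1, [9, 94, 124]), (2, [9, 94, 125]), (3, [7, 96, 127]), (4, [7, 96, 127]), (6, [6, 97, 127]), (10, [6, 96, 128])]
75 [(-8, [70, 105, 127]), (-6, [60, 87, 106]), (-4, [56, 83, 101]), (-2, [57, 83, 101]), (0, [71, 93, 107]), (1, [94, 110, 119]), (2, [100, 114, 123]), (3, [100, 114, 123]), (4, [99, 114, 122]), (6, [98, 114, 122]), (10, [99, 114, 122])]
95 [(-8, [70, 104, 126]), (-6, [58, 85, 103]), (-4, [56, 83, 101]), (-2, [57, 83, 101]), (0, [78, 97, 110]), (1, [91, 108, 118]), (2, [100, 115, 123]), (3, [101, 115, 123]), (4, [99, 115, 123]), (6, [100, 115, 122]), (10, [99, 115, 122])]
```

View pics/w8z.png

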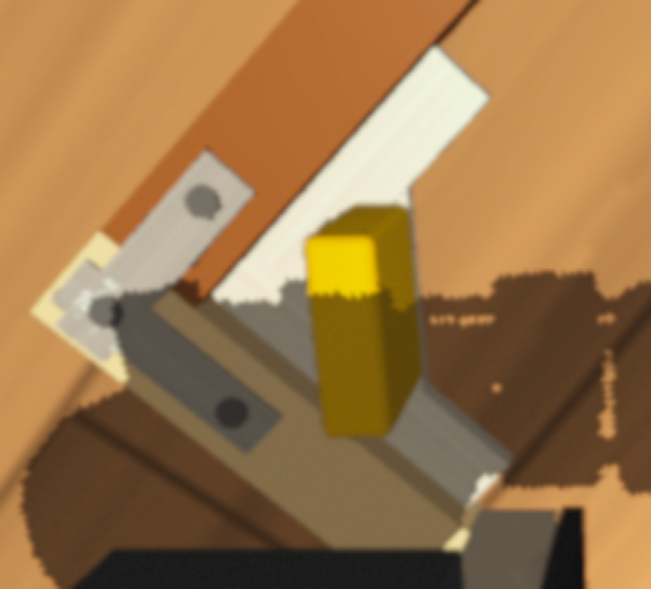

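Both outer edges cross at 0 ± 0.5 mm along their whole length, so the square is flush and flat. One last check of the jar, then I'll hand in.

```bash
python3 - <<'E'
from h import *
a=cv2.imread("pics/top0.png");b=np.load("t8.npy",allow_pickle=True).item()["frame"]
for n,(x0,y0,x1,y1) in dict(jar=(355,145,400,190),funnel=(428,186,472,228),small1=(302,236,336,286)).items():
    print(n,"mean diff",cv2.absdiff(a,b)[y0:y1,x0:x1].mean().round(2))
print(state());print(close_job())
E
```

```text
jar mean diff 13.03
funnel mean diff 9.72
small1 mean diff 12.98
(13.375, array([546.7, 133.8, 210.7]), array([  -1.22,   86.69, -141.24]), array([ 0.9,  1.1, -0.9]), 33.4)
the job is handed in; nothing more can be done
None
```

```bash
python3 - <<'E'
from h import *
a=cv2.imread("pics/top0.png");b=np.load("t8.npy",allow_pickle=True).item()["frame"]
for n,(x0,y0,x1,y1) in dict(jar=(362,152,393,184),funnel=(430,188,470,226),table=(500,60,560,120)).items():
    r=cv2.matchTemplate(b[y0-12:y1+12,x0-12:x1+12],a[y0:y1,x0:x1],cv2.TM_CCOEFF_NORMED);_,v,_,p=cv2.minMaxLoc(r);print(n,round(v,3),p[0]-12,p[1]-12,b[y0:y1,x0:x1].mean()-a[y0:y1,x0:x1].mean())
E
```

```text
jar 1.0 0 0 13.894825268817215
funnel 1.0 0 0 9.052412280701759
table 0.994 0 0 13.568425925925936
```

The largest square is lying flat in the frame's inner corner, flush with both rails, and the job is handed in at about 13.4 s of the 48 s allowed.

I took it by the yellow grip, set it down just clear of the rails, and slid it along the diagonal into the corner. I held it pressed against both rails for about 1.3 s, following about 0.4 s of lighter contact. The wrist force read about 13 N towards rail_b and 9 N towards rail_a. I then opened the fingers part way, lifted clear and left the arm hovering with nothing touching it.

**Last checks:**
- **Fit:** in the close view after release, both outer edges sit within about 0.5 mm of the rail faces along the parts I could see.
- **Jar and funnel:** they have not moved (0 px shift in the top view). A plain image difference I ran first looked large. It was an overall brightness change: matching the patches to the earlier picture showed no shift.

**What disagreed:**
- **Wrist tilt:** the wrist tilted about 3.7° during the press, so the square may have been slightly tilted while held. After release it looks flat.
- **Rail_b edge:** while the square was held, its edge measured 1.4 to 2 mm off rail_b. I put that down to the rail's top edge hiding part of the leg and to the tilt, because the reading after release shows no gap.

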